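# Prove the trip, re-arm it and draw the sprung rod to its mark

### The job

Ready the spring puller for stretching a gramophone spring: prove its trip unit by pressing the test button on top so that the lever drops, then lift the lever back up so it stays up by itself. Then draw the puller's rod out by its wooden post, against its spring, until the brass pointer is in line with the steel mark blade beside it, and finish while still holding it there without letting go, and with the other things left where they are on the bench.

Things in the scene. Friction and masses are not known exactly. Their poses are not given: they have to be found in the camera images.
- tripbox: Trip unit, a fixed grey box 84 x 94 mm and 85 mm high on a thin base. Origin: centre of its underside on the bench. Its own +x points away from the robot at yaw 0 (yaw within 0.25 rad), +y to the side that carries the lever, z up. It never moves; trip unit and puller may change sides of the bench from one start to the next
- button_top (a point): Centre of the top face of the round black test button (24 mm diameter), 97 mm above the bench, at (-16, -20) mm in the trip unit's frame. It moves straight down
- test_button (a joint): Travel of the test button in m: 0 out, 0.007 fully down. Sprung: about 2 N to start, 4 to 5 N fully down. The lever is tripped at about 0.0045, so press it nearly all the way
- trip_lever (a joint): Angle of the trip lever in rad: 0 = up, resting by its weight against its back stop and leaning 0.25 rad away from the robot (trip unit +x); grows as the tip comes over towards the robot (-x); 0.25 upright; 1.9 = dropped, about level and pointing to the robot. It weighs 80 g, swings freely and falls to whichever side of upright it is on
- lever_grip (a point): Where to grip the lever: on the axis of its crank grip, a dark wooden round pin of 14 mm diameter, level along the trip unit's y, on the outer side of the steel lever arm. The pin is free for 23 mm on the +y side of this point (up to a brass end cap) and 30 mm on the -y side (up to the arm). It moves with the lever on a 90 mm circle about lever_pivot
- lever_pivot (a point): Fixed point on the lever's pivot axis (which lies along the trip unit's y), 65 mm above the bench, in the same plane across y as lever_grip. lever_grip = this point + 90 mm x (sin(0.25 - q) along the trip unit's x, cos(0.25 - q) along z), q = joint trip_lever
- puller: Spring puller, fixed: a steel base plate 255 x 80 mm, 8 mm thick, a brass tube of 32 mm diameter lying along its own x at 50 mm height, and a low aluminium scale rail (22 mm high) along its +y side. Origin on the bench below the wooden post when the rod is fully in. +x points from the post to the tube (away from the robot, yaw within 0.2 rad), z up. It never moves
- pull_rod: Telescoping rod (12 mm diameter, 50 mm above the bench) with an upright dark wooden post at its free end. Origin on the rod's axis under the post; axes as the puller's. It slides only along the puller's x: fully in at the puller's origin, drawn out towards -x (the robot), at most 95 mm. The inner spring pulls it back in with about 4 N when in, plus 0.8 N for each 10 mm drawn
- rod_grip (a point): Where to grip the post: a round post of 20 mm diameter whose top is 104 mm above the bench. This point is on its axis, 87 mm above the bench. The rod under it reaches up to 56 mm; nothing else near it is higher than 60 mm, except the tube, which begins 60 mm from the post's axis on the +x side and is 69 mm high
- index_tip (a point): Tip of the flat brass pointer (4 mm thick along x) that sticks out from the rod to the puller's +y; 40 mm towards the tube from the post, 37 mm beside the rod axis, 50 mm above the bench. It moves with the rod
- mark: The length mark: a fixed upright steel blade, 4 mm thick along x, on the scale rail; top 58 mm above the bench. Origin: middle of the blade's thickness, just in front of the pointer's path, 50 mm above the bench; axes as the puller's. It stands 45 to 80 mm towards the robot (-x) from where the pointer starts. In line means that index_tip has x = 0 in this frame
- worm_gear: Bystander: brass worm gear on a steel shaft, 68 mm long, 32 mm diameter, lying; origin under its middle, axis along its x
- insulator: Bystander: cream porcelain insulator, 44 mm diameter, 50 mm high; origin under its centre
- oak_knob: Bystander: dark oak cabinet knob, 38 mm diameter, 37 mm high; origin under its centre
- spring_housing: Bystander: open round steel spring housing, 80 mm diameter, 30 mm high; origin under its centre
- driver: Bystander: screwdriver lying on the bench, along its x; origin under its middle
- screw_cup: Bystander: small aluminium bowl, 64 mm diameter, 35 mm high; origin under its centre
Mind the look-alikes: they are no part of the job. Leave any pink or purple look-alike of the tripbox alone.

How it is judged (in metres and radians):
On the way, in this order (a step that is already met when the one before it is completed fails the run):
1. the test button is pressed (value of joint test_button above 0.003 m).
2. the lever has dropped (value of joint trip_lever above 1.5 rad), for 0.1 s.
3. the lever is back up against its stop by itself and the button is out (value of joint trip_lever below 0.1 rad and contact force between the fingers and trip_lever below 0.2 N and value of joint test_button below 0.002 m), for 0.3 s.
At the end, for the whole second after the job is handed in: the pointer tip is within 5 mm of the mark along the rod and still, the gripper's fingers hold the rod there with more than 4 N, the lever is up (within 0.1 rad of its stop) and the button is out (under 2 mm) (x of index_tip in the frame of mark between -0.005 and 0.005 m and contact force between the fingers and pull_rod above 4 N and linear speed of pull_rod below 0.02 m/s and value of joint trip_lever below 0.1 rad and value of joint test_button below 0.002 m); the arm keeps its last pose, push and grip.
It fails at once if a bystander is moved more than 30 mm (distance of any of worm_gear, insulator, oak_knob, spring_housing, driver, screw_cup from where it was at the start of the episode above 0.03 m).
It also fails if it takes over 64 s, if anything falls off the work surface, if the arm or the gripper's body presses on something with over 40 N, if the wrist force passes 120 N, or if a joint passes its speed limit or range.

### The arm

A 6-joint arm with a two-finger parallel gripper is mounted at the origin on the work surface. World frame = base frame: x ahead of the robot, y to its left, z up, the work surface at z = 0. Lengths are in mm, angles in degrees, forces in N, time in s.
With the tool pointing down it reaches from about 350 to 850 mm from the base axis. Payload 8.1 kg.
Tool frame: the origin (TCP) lies midway between the tips of the shut fingers; the grasp point (between the pads) lies 19 mm behind it; z points along the fingers, y is the line along which they close (so a half turn about z gives the same grasp; the last joint's range is limited). The gripper opens to 85 mm and grips with 20 to 120 N. Pads are 22 mm wide; open, the fingers measure 114 mm over their backs; the gripper's body (76 mm by 85 mm) begins 54 mm behind the grasp point. The pads swing forward as they close: fully open they stand 13 mm farther back than shut.
Start: joints at [-69.007, 7.471, 85.268, -0, 87.261, -4.893], TCP at [261.971, -539.793, 231.292] pointing down, gripper open.
Joint ranges: [-169.43, 169.43], [-51.17, 129.36], [1.28, 143.12], [-76.62, 256.62], [0, 156.53], [-152.29, 152.29]. Speed limits (degrees/s): [136.94, 136.94, 159.86, 180, 180, 180].

### API

Orientations are given as [roll, pitch, yaw] about the fixed x, y, z axes, in that order (R = Rz(yaw) Ry(pitch) Rx(roll)).
In Python, from bench import r gives the robot as it stands.
- The arm moves only by the tool apply_moves, never from a script. Its argument "steps" is a list of rows, each a list of 7 numbers: the opening, from -1 (shut) to 1 (fully open), then the shift along the tool's x, y, z in mm, then the turn, a rotation vector about the tool's x, y, z in units of 5 degrees (1.0 is 5 degrees). A call has exactly 8 rows; each row shifts and turns the commanded pose from where the row before left it, along the tool's axes as they then stand; what a row does not reach is not made up. A row lasts 1/10 s, in which the tool goes at most 50 mm and 8.59 degrees, less where a joint would pass 70% of its speed; a pose out of reach is approached as far as the arm can. A call is refused whole if a number of a shift passes 50 or a number of a turn 1, either way. A call with a gripper value outside its range is refused whole. The fingers move at their own pace and stop on an object; "squeeze" is the grip in N (left out, the last holds). Time passes only in rows, so rows that do not move let the fingers close, or fill a call up. It gives the time, the measured TCP pose, the force, the opening and the grip force at its end, in the units of the state.
- r.sense(): the state, without advancing time (a new reading comes with each control period).
- r.snapshot(name): name is "side" or "top"; returns a dict with "color" (420x560x3 uint8, blue, green, red), "depth" (420x560 float32, mm along the optical axis (not along the pixel's ray), 0 where there is no reading), "mtx" (3x3 intrinsics, pixels), "T" (4x4, takes a point from camera to world coordinates). Camera axes: x right, y down, z forward; pixel columns grow to the right and rows downward; lengths in mm; the calibration is good to about 2 mm. A picture is of the moment at which its call begins.
- r.hand_in(): hands the job in; it is judged then, once.
The state is a dict: "time": time; "joint_pos": joint angles; "qd": joint speeds; "joint_efforts": joint torques, N m; "tool_pos": TCP position; "tcp_rot": TCP orientation; "ft_force": force on the tool from outside, world axes, zero at the start; "wrist_torque": the same for the moment, N m; "finger_gap": finger opening in mm; "grip_force": force on a finger pad.
Only numpy, scipy, OpenCV 4.12 (cv2) and the standard library are available. Lean on these libraries where they do the work, as an engineer would, in place of code of your own. Each camera call takes 0.05 s, during which the arm holds its last target. There are 200 camera calls.

## Working session

There is one attempt and no reset: what is moved stays moved. The work goes in short steps, Python scripts to look and compute and a tool call to move; the robot and the scene stay as the last step left them, time stands still between calls to the robot, and variables do not carry over. Pictures are saved under pics/ and viewed, at most 10 in all, crops included, and the job is handed in when it is done.

Besides the shell and the picture viewer there is one more tool, called by a JSON object that holds its "name" and its "arguments", one argument or row to a line. apply_moves: Moves the arm, as the interface text tells. Its arguments: {"type":"object","properties":{"steps":{"type":"array"},"squeeze":{"type":"number"}},"required":["steps"]}

```bash
mkdir -p pics; ls
python3 - <<'E'
from bench import r
import cv2,numpy as np
for n in("side","top"):
    s=r.snapshot(n);cv2.imwrite(f"pics/{n}0.png",s["color"]);np.savez(f"{n}0.npz",**s)
    print(n,s["mtx"].tolist(),s["T"].round(3).tolist())
print(r.sense())
E
```

```text
pics
side [[449.59749991844745, 0.0, 287.92996560153483], [0.0, 449.59749991844745, 202.96363126567545], [0.0, 0.0, 1.0]] [[0.991, -0.084, 0.108, 427.619], [-0.137, -0.582, 0.802, -866.41], [-0.004, -0.809, -0.588, 739.446], [0.0, 0.0, 0.0, 1.0]]
top [[396.9389768690445, 0.0, 278.2203030615206], [0.0, 396.9389768690445, 216.91145732766813], [0.0, 0.0, 1.0]] [[-0.024, -0.992, 0.128, 392.447], [-1.0, 0.024, -0.004, 26.574], [0.001, -0.128, -0.992, 1288.529], [0.0, 0.0, 0.0, 1.0]]
{'time': 0.1, 'joint_pos': array([-6.90075830e+01,  7.51424561e+00,  8.53242587e+01, -7.67406714e-04,
        8.72609601e+01, -4.89307512e+00]), 'qd': array([ 0.01954063, -0.07469708, -0.14366446, -0.07183738,  0.00821731,
        0.1077663 ]), 'joint_efforts': array([ 1.31606859e-03, -5.70952785e+01, -5.01940048e+01, -2.19389549e-04,
        8.17381806e-03, -9.34114269e-05]), 'tool_pos': array([ 261.77851364, -539.32063503,  230.30152381]), 'tcp_rot': array([-1.79900833e+02, -7.72029143e-03,  2.58855227e+01]), 'ft_force': array([-0.34207723, -0.75079984, -0.15040265]), 'wrist_torque': array([ 0.02746359, -0.03922524, -0.0214014 ]), 'grip_force': 0.0, 'finger_gap': 85.43772758214554}
```

View pics/top0.png

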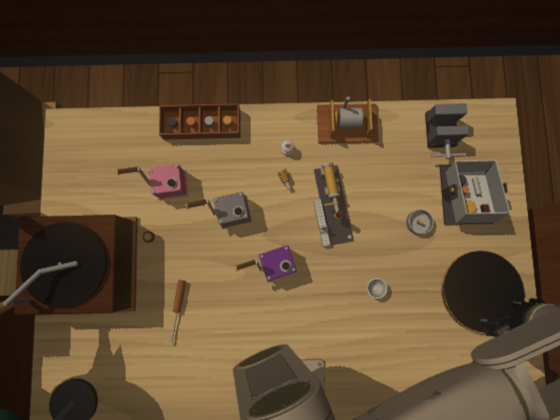

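View pics/side0.png

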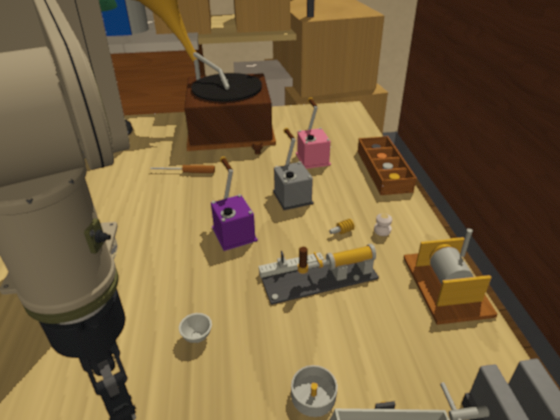

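The top view shows the grey trip unit at about (232,210), its button at (238,211) and its pin at (197,204). The puller is at about (333,205), with its post at (338,213). The side view shows the box at (293,186) and the post at (303,258). I'll enlarge both regions next.

```bash
cat > h.py <<'E'
import numpy as np,cv2
def load(n,k=0): return dict(np.load(f"{n}{k}.npz"))
def ray(s,u,v):
    d=s["T"][:3,:3]@np.linalg.inv(s["mtx"])@np.array([u,v,1.]); return s["T"][:3,3],d
def plane(s,u,v,z):
    o,d=ray(s,u,v); return o+d*(z-o[2])/d[2]
def tri(a,pa,b,pb):
    o,d=ray(a,*pa);p,e=ray(b,*pb)
    t=np.linalg.lstsq(np.c_[d,-e],p-o,rcond=None)[0]
    A,B=o+d*t[0],p+e*t[1]; return (A+B)/2,np.linalg.norm(A-B)
def dep(s,u,v):
    o,d=ray(s,u,v); return o+d*float(s["depth"][int(round(v)),int(round(u))])
def crop(s,x,y,w,h,f): return cv2.resize(s["color"][y:y+h,x:x+w],None,fx=f,fy=f,interpolation=cv2.INTER_CUBIC)
E
python3 - <<'E'
from h import *
t,s=load("top"),load("side")
a=crop(t,180,160,100,75,4);b=crop(t,290,160,100,75,4)
c=crop(s,240,120,100,75,4);d=crop(s,255,235,133,75,3)
d=cv2.resize(d,(400,300))if 0 else crop(s,255,235,130,75,4)[:, :400]
m=np.vstack([np.hstack([a,b]),np.hstack([c,d])])
m=cv2.convertScaleAbs(m,alpha=1.6,beta=15)
cv2.imwrite("pics/c1.png",m)
E
```

```text
(no output)
```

View pics/c1.png

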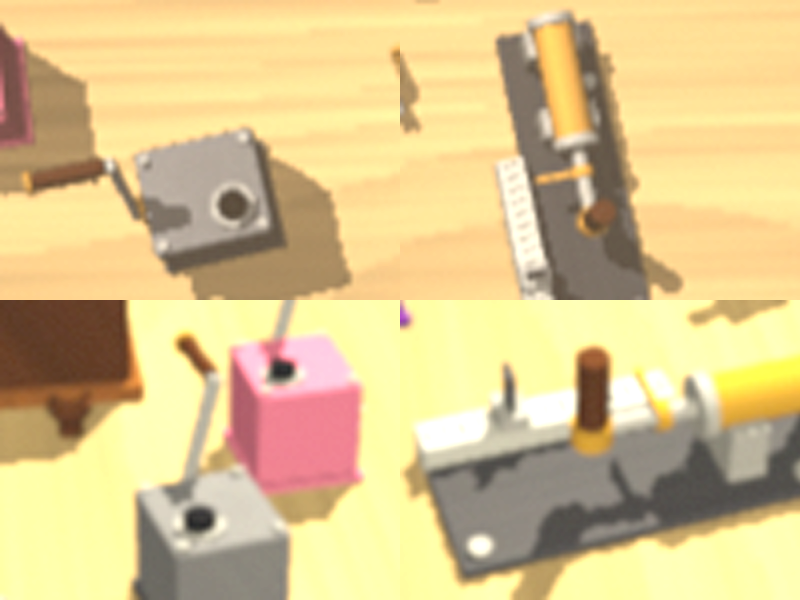

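The crops (4x) give these positions:

| Feature | Top view (px) | Side view (px) |
|---|---|---|
| Button | (237.9,210.9) | (289.6,174) |
| Pin | (186.5,205) to (206,201) | (285.5,130.5) to (292.5,138) |
| Post top | (339.6,212) | (303,248) |
| Pointer | root (335,203) to tip (324,205) | – |
| Blade | (323.5,227) | (282,258) |

Run:
```python
from h import *
t,s=load("top"),load("side")
f=lambda x,y,ox,oy:((x+.5)/4-.5+ox,(y+.5)/4-.5+oy)
A=lambda x,y:f(x,y,180,160);B=lambda x,y:f(x-400,y,290,160);C=lambda x,y:f(x,y-300,240,120);D=lambda x,y:f(x-400,y-300,255,235)
for n,p,q in[("button",A(233,205),C(200,517)),("pincap",A(28,182),C(182,343)),("pinarm",A(105,167),C(212,376)),
 ("post",B(602,211),D(594,356)),("ptip",B(538,181),D(643,374)),("blade",B(530,270),D(509,365)),("tubeend",B(573,138),D(707,400))]:
    x,e=tri(t,p,s,q);print(n,x.round(1),round(e,1),"dep",dep(t,*p).round(0))
def cloud(s):
    v,u=np.mgrid[:420,:560];d=s["depth"];K=s["mtx"]
    P=np.stack([(u-K[0,2])/K[0,0]*d,(v-K[1,2])/K[1,1]*d,d],-1);return P@s["T"][:3,:3].T+s["T"][:3,3]
for nm,k in(("top",t),("side",s)):
    P=cloud(k);b=P.reshape(-1,3)
    print(nm)
    def sel(x,y,r,z0,z1):
        m=(np.hypot(b[:,0]-x,b[:,1]-y)<r)&(b[:,2]>z0)&(b[:,2]<z1);return b[m]
    q=sel(*tri(t,A(205,195),s,C(210,500))[0][:2],75,80,90)
    print("box",len(q),q[:,2].mean(),cv2.minAreaRect(q[:,:2].astype(np.float32)))
    x=tri(t,B(602,211),s,D(594,356))[0]
    q=sel(x[0],x[1],20,97,112);print("post",len(q),q.mean(0).round(1) if len(q) else 0)
# puller axis
print("tube", plane(t,*B(550,22),66),plane(t,*B(573,138),66))
print("plate corners z8", [plane(t,*B(*c),8)[:2].round(1) for c in((499,38),(599,30),(648,299))])
print("pointer z50",plane(t,*B(538,181),50),plane(t,*B(590,170),50), "blade58",plane(t,*B(530,270),58))
print("box corners z85",[plane(t,*A(*c),85)[:2].round(1) for c in((137,155),(250,130),(275,222),(163,258))])
```

```text
button [568.2 143.6  94.8] 1.7 dep [567. 144.  95.]
pincap [577.9 286.3 152. ] 3.1 dep [578. 285. 159.]
pinarm [589.3 230.2 153.7] 1.0 dep [588. 229. 158.]
post [ 554.2 -165.4  103.1] 0.1 dep [ 554. -165.  105.]
ptip [ 588.3 -124.8   48.9] 3.3 dep [ 586. -124.   54.]
blade [ 515.1 -114.7   56.5] 0.5 dep [ 515. -115.   57.]
tubeend [ 620.3 -153.4   51.5] 0.5 dep [ 617. -151.   68.]
top
box 718 85.57374756188703 ((580.2582397460938, 170.66390991210938), (84.27159118652344, 101.8363265991211), 11.455537796020508)
post 36 [ 554.3 -166.3  104.3]
side
box 555 86.22097515098213 ((577.0162353515625, 171.14886474609375), (83.7314453125, 108.66503143310547), 12.785735130310059)
post 70 [ 552.  -168.8  103.5]
tube [ 710.73984255 -137.02162823   66.        ] [ 617.32292239 -151.27150759   66.        ]
plate corners z8 [array([ 713.3, -102.1]), array([ 718.1, -185. ]), array([ 494.4, -214.8])]
pointer z50 [ 586.47211886 -124.5159054    50.        ] [ 594.26808423 -165.95414537   50.        ] blade58 [ 515.24851694 -114.55846504   58.        ]
box corners z85 [array([609.4, 217.9]), array([626.9, 130.8]), array([554.9, 112.6]), array([529.3, 198.4])]
```

{"name": "apply_moves", "arguments": {
  "steps": [
    [-1,0,0,0,0,0,-1],
    [-1,0,0,0,0,0,-1],
    [-1,0,0,0,0,0,-1],
    [-1,0,0,0,0,0,-1],
    [-1,0,0,0,0,0,-1],
    [-1,0,0,0,0,0,-1],
    [-1,0,0,0,0,0,-1],
    [-1,0,0,0,0,0,-1]
  ],
  "squeeze": 30
}}

```text
time: 0.9
tool_pos: [261.8, -539.5, 230.7]
tcp_rot: [-180.0, -0.0, 66.1]
ft_force: [-0.3, 1.1, -0.3]
finger_gap: 0.0
grip_force: 0.0
```

{"name": "apply_moves", "arguments": {
  "steps": [
    [-1,0,0,0,0,0,-1],
    [-1,0,0,0,0,0,-1],
    [-1,0,0,0,0,0,-1],
    [-1,0,0,0,0,0,-1],
    [-1,0,0,0,0,0,-1],
    [-1,0,0,0,0,0,-1],
    [-1,0,0,0,0,0,-1],
    [-1,0,0,0,0,0,-0.1]
  ]
}}

```text
time: 1.7
tool_pos: [261.9, -539.5, 230.7]
tcp_rot: [-180.0, -0.1, 101.5]
ft_force: [-0.7, 0.5, -0.2]
finger_gap: 0.2
grip_force: 0.0
```

```bash
cat > d.py <<'E'
# usage: d.py x y z -> shift in tool axes from measured pose
import sys,numpy as np
from bench import r
from scipy.spatial.transform import Rotation as R
s=r.sense();M=R.from_euler("xyz",s["tcp_rot"],degrees=True).as_matrix()
print("t",s["time"],"pose",s["tool_pos"].round(1),s["tcp_rot"].round(2),"gap",round(s["finger_gap"],1),"grip",round(s["grip_force"],1),"F",s["ft_force"].round(1),"j",s["joint_pos"].round(0))
for i in range(1,len(sys.argv),3):
    g=np.array(list(map(float,sys.argv[i:i+3])));print("->",g,"tool shift",(M.T@(g-s["tool_pos"])).round(1))
E
python3 d.py 568 143.5 220 568 143.5 120
```

```text
t 1.7 pose [ 261.9 -539.5  230.7] [-1.7999e+02 -6.0000e-02  1.0148e+02] gap 0.2 grip 0.0 F [-0.7  0.5 -0.2] j [-69.   7.  85.   0.  87. -80.]
-> [568.  143.5 220. ] tool shift [608.4 436.   11.3]
-> [568.  143.5 120. ] tool shift [608.3 436.  111.3]
```

{"name": "apply_moves", "arguments": {
  "steps": [
    [-1,25,18,0,0,0,0],
    [-1,25,18,0,0,0,0],
    [-1,25,18,0,0,0,0],
    [-1,25,18,0,0,0,0],
    [-1,25,18,0,0,0,0],
    [-1,25,18,0,0,0,0],
    [-1,25,18,0,0,0,0],
    [-1,25,18,0,0,0,0]
  ]
}}

```text
time: 2.5
tool_pos: [363.9, -314.0, 231.1]
tcp_rot: [-180.0, -0.0, 101.2]
ft_force: [-0.0, 0.1, -0.1]
finger_gap: 0.1
grip_force: 0.0
```

{"name": "apply_moves", "arguments": {
  "steps": [
    [-1,25,18,0,0,0,0],
    [-1,25,18,0,0,0,0],
    [-1,25,18,0,0,0,0],
    [-1,25,18,0,0,0,0],
    [-1,25,18,0,0,0,0],
    [-1,25,18,0,0,0,0],
    [-1,25,18,0,0,0,0],
    [-1,25,18,0,0,0,0]
  ]
}}

```text
time: 3.3
tool_pos: [465.5, -89.5, 231.1]
tcp_rot: [-180.0, -0.0, 101.2]
ft_force: [0.1, -0.4, -0.0]
finger_gap: -0.6
grip_force: 0.0
```

{"name": "apply_moves", "arguments": {
  "steps": [
    [-1,25,18,0,0,0,0],
    [-1,25,18,0,0,0,0],
    [-1,25,18,0,0,0,0],
    [-1,25,18,0,0,0,0],
    [-1,25,18,0,0,0,0],
    [-1,25,18,0,0,0,0],
    [-1,20,18,0,0,0,0],
    [-1,0,0,0,0,0,0]
  ]
}}

```text
time: 4.1
tool_pos: [555.9, 103.4, 230.7]
tcp_rot: [-180.0, -0.1, 101.4]
ft_force: [-0.3, -0.7, -0.7]
finger_gap: 0.4
grip_force: 0.0
```

```bash
python3 d.py 568 143.5 110
```

```text
t 4.1 pose [555.9 103.4 230.7] [-1.7998e+02 -5.0000e-02  1.0142e+02] gap 0.4 grip 0.0 F [-0.3 -0.7 -0.7] j [ 5.  2. 91.  0. 87. -6.]
-> [568.  143.5 110. ] tool shift [ 36.8  19.9 120.7]
```

{"name": "apply_moves", "arguments": {
  "steps": [
    [-1,18,10,0,0,0,0],
    [-1,19,10,20,0,0,0],
    [-1,0,0,25,0,0,0],
    [-1,0,0,25,0,0,0],
    [-1,0,0,20,0,0,0],
    [-1,0,0,20,0,0,0],
    [-1,0,0,10,0,0,0],
    [-1,0,0,0,0,0,0]
  ]
}}

```text
time: 4.9
tool_pos: [566.1, 140.2, 109.4]
tcp_rot: [-179.8, -0.0, 101.3]
ft_force: [-0.2, 0.4, 0.2]
finger_gap: -0.0
grip_force: 0.0
```

```bash
python3 d.py 568 143.5 91
```

```text
t 4.9 pose [566.1 140.2 109.4] [-179.79   -0.    101.31] gap -0.0 grip 0.0 F [-0.2  0.4  0.2] j [ 9. 10. 95. -0. 75. -2.]
-> [568.  143.5  91. ] tool shift [ 2.9  2.6 18.4]
```

{"name": "apply_moves", "arguments": {
  "steps": [
    [-1,3,3,5,0,0,0],
    [-1,0,0,4,0,0,0],
    [-1,0,0,3,0,0,0],
    [-1,0,0,2,0,0,0],
    [-1,0,0,2,0,0,0],
    [-1,0,0,2,0,0,0],
    [-1,0,0,0,0,0,0],
    [-1,0,0,0,0,0,0]
  ]
}}

```text
time: 5.7
tool_pos: [570.1, 144.5, 93.6]
tcp_rot: [180.0, 0.0, 101.4]
ft_force: [0.5, 0.2, 2.6]
finger_gap: 0.1
grip_force: 1.3
```

```bash
python3 d.py
python3 - <<'E'
from bench import r
from h import *
s=r.snapshot("side");np.savez("side1.npz",**s)
cv2.imwrite("pics/s1.png",cv2.convertScaleAbs(crop(s,200,100,140,120,4),alpha=1.5))
E
```

```text
t 5.7 pose [570.1 144.5  93.6] [179.98   0.   101.38] gap 0.1 grip 1.3 F [0.5 0.2 2.6] j [ 9. 12. 95.  0. 73. -2.]
```

View pics/s1.png

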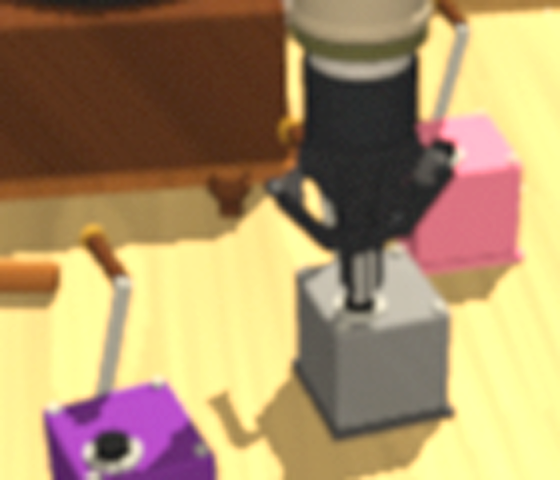

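The fingers sit on the button at (360,305) in the crop, and the force is only 2.6 N, so it's only partly pressed. I'll press further.

{"name": "apply_moves", "arguments": {
  "steps": [
    [-1,0,0,1,0,0,0],
    [-1,0,0,1,0,0,0],
    [-1,0,0,1,0,0,0],
    [-1,0,0,0.5,0,0,0],
    [-1,0,0,0,0,0,0],
    [-1,0,0,0,0,0,0],
    [-1,0,0,0,0,0,0],
    [-1,0,0,0,0,0,0]
  ]
}}

```text
time: 6.55
tool_pos: [570.1, 144.5, 90.1]
tcp_rot: [180.0, -0.0, 101.4]
ft_force: [-0.5, 0.6, 4.9]
finger_gap: 0.2
grip_force: 2.6
```

{"name": "apply_moves", "arguments": {
  "steps": [
    [-1,0,0,-10,0,0,0],
    [-1,0,0,-20,0,0,0],
    [-1,0,0,-30,0,0,0],
    [-1,0,0,-30,0,0,0],
    [-1,0,0,-20,0,0,0],
    [-1,20,-20,0,0,0,0],
    [-1,20,-20,0,0,0,0],
    [-1,0,0,0,0,0,0]
  ]
}}

```text
time: 7.35
tool_pos: [520.6, 177.2, 199.9]
tcp_rot: [-179.9, -0.0, 101.5]
ft_force: [0.7, 0.1, 0.2]
finger_gap: -0.2
grip_force: 0.0
```

```bash
python3 d.py 474 236 190
python3 - <<'E'
from bench import r
from h import *
s=r.snapshot("side");np.savez("side2.npz",**s);t=r.snapshot("top");np.savez("top2.npz",**t)
cv2.imwrite("pics/s2.png",cv2.convertScaleAbs(np.hstack([crop(t,160,170,100,100,4),crop(s,230,120,100,100,4)]),alpha=1.5))
E
```

```text
t 7.35 pose [520.6 177.2 199.9] [-1.7992e+02 -4.0000e-02  1.0149e+02] gap -0.2 grip 0.0 F [0.7 0.1 0.2] j [13.  1. 96.  0. 84.  2.]
-> [474. 236. 190.] tool shift [ 66.9 -33.9  10. ]
```

View pics/s2.png

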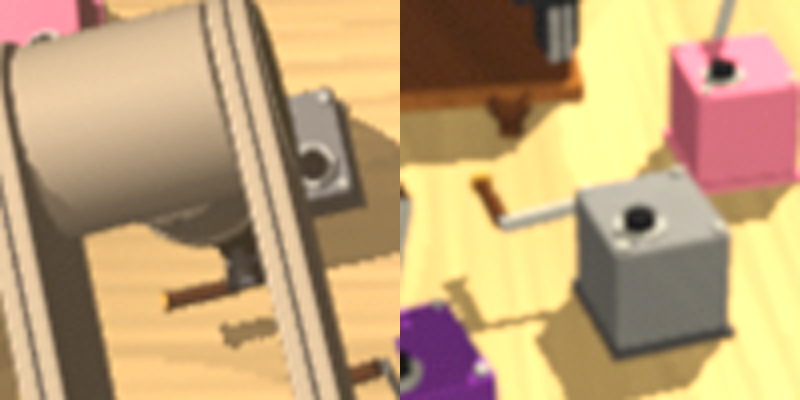

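The lever has dropped. The pin cap is at (201.4,244.4) in the top view and (250.2,165.4) in the side view, and the pin's arm end is at (254.7,174.9) in the side view.

```bash
python3 - <<'E'
from h import *
t,s=load("top",2),load("side",2)
f=lambda x,y,ox,oy:((x+.5)/4-.5+ox,(y+.5)/4-.5+oy)
c,e=tri(t,f(167,299,160,170),s,f(82,183,230,120));print("cap",c,e)
print("mid by top z58", plane(t,*f(200,293,160,170),58), plane(t,*f(232,286,160,170),58))
print("armend side z58",plane(s,*f(99,218,230,120),58))
uy=np.array([-.199,.98,0]);print("grip",c-uy*27)
E
python3 d.py 473 235 190
```

```text
cap [470.06979353 261.14124917  59.60551334] 1.0523262427289768
mid by top z58 [474.72229435 235.90233559  58.        ] [479.5439937  211.09501932  58.        ]
armend side z58 [478.24648736 214.38204104  58.        ]
grip [475.44279353 234.68124917  59.60551334]
t 7.45 pose [522.5 175.9 199.9] [-1.8000e+02  2.0000e-02  1.0145e+02] gap 0.4 grip 0.0 F [-0.  -0.1 -0.2] j [13.  1. 95. -0. 84.  2.]
-> [473. 235. 190.] tool shift [ 67.7 -36.8   9.9]
```

{"name": "apply_moves", "arguments": {
  "steps": [
    [0.3,22,-12,0,0,0,0],
    [0.3,23,-12,0,0,0,0],
    [0.3,22,-11,0,0,0,0],
    [0.3,0,0,20,0,0,0],
    [0.3,0,0,20,0,0,0],
    [0.3,0,0,20,0,0,0],
    [0.3,0,0,0,0,0,0],
    [0.3,0,0,0,0,0,0]
  ]
}}

```text
time: 8.25
tool_pos: [475.5, 234.1, 139.8]
tcp_rot: [-179.9, 0.0, 101.4]
ft_force: [0.7, -0.9, -0.0]
finger_gap: 55.6
grip_force: 0.0
```

```bash
python3 d.py 475 235 40
```

```text
t 8.25 pose [475.5 234.1 139.8] [-1.7994e+02  2.0000e-02  1.0135e+02] gap 55.6 grip 0.0 F [ 0.7 -0.9 -0. ] j [ 21.   0. 102.  -0.  77.   9.]
-> [475. 235.  40.] tool shift [ 1.1 -0.2 99.8]
```

{"name": "apply_moves", "arguments": {
  "steps": [
    [0.3,1,0,20,0,0,0],
    [0.3,0,0,25,0,0,0],
    [0.3,0,0,25,0,0,0],
    [0.3,0,0,20,0,0,0],
    [0.3,0,0,10,0,0,0],
    [0.3,0,0,0,0,0,0],
    [-0.4,0,0,0,0,0,0],
    [-0.4,0,0,0,0,0,0]
  ],
  "squeeze": 20
}}

```text
time: 9.05
tool_pos: [476.5, 236.0, 41.6]
tcp_rot: [179.8, -0.0, 101.4]
ft_force: [-1.3, 0.5, 0.1]
finger_gap: 27.1
grip_force: 0.0
```

{"name": "apply_moves", "arguments": {
  "steps": [
    [-1,0,0,0,0,0,0],
    [-1,0,0,0,0,0,0],
    [-1,0,0,0,0,0,0],
    [-1,0,0,0,0,0,0],
    [-1,0,0,0,0,0,0],
    [-1,0,0,0,0,0,0],
    [-1,0,0,0,0,0,0],
    [-1,0,0,0,0,0,0]
  ]
}}

```text
time: 9.85
tool_pos: [474.2, 235.6, 41.0]
tcp_rot: [-179.9, -0.0, 101.4]
ft_force: [-10.1, -2.4, 11.2]
finger_gap: 12.7
grip_force: 22.8
```

```bash
python3 d.py
python3 - <<'E'
import numpy as np
# path: pivot-relative, q from 1.9 to 0.1 in 24 rows; tool y = trip +x, tool z = down
q=np.linspace(1.9,0.1,25);p=90*np.c_[np.sin(.25-q),-np.cos(.25-q)]
print(np.diff(p,axis=0).round(1).tolist())
E
```

```text
t 9.85 pose [474.2 235.6  41. ] [-1.799e+02 -1.000e-02  1.014e+02] gap 12.7 grip 22.8 F [-10.1  -2.4  11.2] j [ 21.   7. 107.   0.  66.   9.]
[[-0.3, -6.7], [0.2, -6.7], [0.7, -6.7], [1.2, -6.6], [1.7, -6.5], [2.2, -6.4], [2.7, -6.2], [3.1, -6.0], [3.6, -5.7], [4.0, -5.4], [4.4, -5.1], [4.8, -4.8], [5.1, -4.4], [5.4, -4.0], [5.7, -3.6], [6.0, -3.2], [6.2, -2.7], [6.4, -2.2], [6.5, -1.8], [6.6, -1.3], [6.7, -0.8], [6.7, -0.3], [6.7, 0.3], [6.7, 0.8]]
```

{"name": "apply_moves", "arguments": {
  "steps": [
    [-1,0,0,-6.5,0,0,0],
    [-1,0,0.2,-6.5,0,0,0],
    [-1,0,0.7,-6.5,0,0,0],
    [-1,0,1.2,-6.5,0,0,0],
    [-1,0,1.7,-6.5,0,0,0],
    [-1,0,2.2,-6.5,0,0,0],
    [-1,0,2.7,-6,0,0,0],
    [-1,0,3,-6,0,0,0]
  ]
}}

```text
time: 10.65
tool_pos: [482.3, 237.3, 89.9]
tcp_rot: [-179.5, 0.0, 101.4]
ft_force: [-21.0, -2.7, 7.6]
finger_gap: 13.0
grip_force: 21.3
```

```bash
python3 d.py
python3 - <<'E'
from bench import r
from h import *
s=r.snapshot("side")
cv2.imwrite("pics/s3.png",cv2.convertScaleAbs(crop(s,200,80,140,130,4),alpha=1.5))
E
```

```text
t 10.65 pose [482.3 237.3  89.9] [-1.7945e+02  1.0000e-02  1.0142e+02] gap 13.0 grip 21.3 F [-21.   -2.7   7.6] j [ 21.   5. 103.   0.  72.   9.]
```

View pics/s3.png

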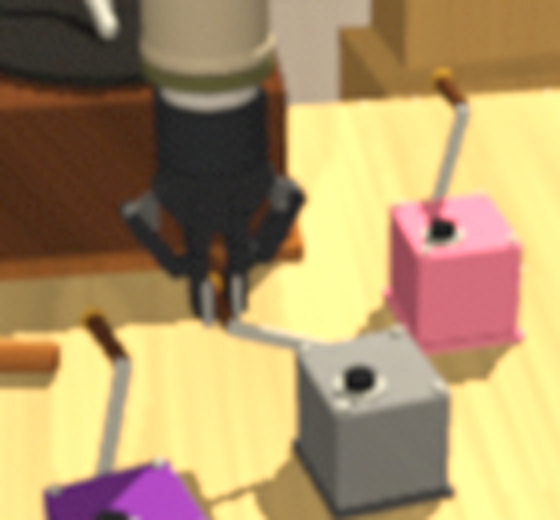

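The pin is held between the fingers at (222,300) in the crop and the lever is following. I'll ease the path 3 mm towards the robot because of the −21 N in x.

{"name": "apply_moves", "arguments": {
  "steps": [
    [-1,0,2,-5.7,0,0,0],
    [-1,0,3,-5.4,0,0,0],
    [-1,0,3.5,-5.1,0,0,0],
    [-1,0,4.3,-4.8,0,0,0],
    [-1,0,5.1,-4.4,0,0,0],
    [-1,0,5.4,-4,0,0,0],
    [-1,0,5.7,-3.6,0,0,0],
    [-1,0,6,-3.2,0,0,0]
  ]
}}

```text
time: 11.5
tool_pos: [521.0, 245.6, 131.3]
tcp_rot: [179.9, -0.1, 101.4]
ft_force: [-9.8, -2.6, 18.2]
finger_gap: 12.9
grip_force: 21.9
```

```bash
python3 d.py 561.8 253.8 46
```

```text
t 11.5 pose [521.  245.6 131.3] [ 1.7992e+02 -5.0000e-02  1.0143e+02] gap 12.9 grip 21.9 F [-9.8 -2.6 18.2] j [20.  8. 96.  0. 77.  9.]
-> [561.8 253.8  46. ] tool shift [-0.1 41.5 85.4]
```

{"name": "apply_moves", "arguments": {
  "steps": [
    [-1,0,5.5,-4.5,0,0,0],
    [-1,0,6,-4,0,0,0],
    [-1,0,6.5,-2.5,0,0,0],
    [-1,0,6.6,-1.5,0,0,0],
    [-1,0,6.7,-0.8,0,0,0],
    [-1,0,6.7,-0.3,0,0,0],
    [-1,0,3,0,0,0,0],
    [-1,0,0,0,0,0,0]
  ]
}}

```text
time: 12.3
tool_pos: [561.6, 253.6, 140.5]
tcp_rot: [180.0, -0.1, 101.4]
ft_force: [-3.2, 4.1, 1.8]
finger_gap: 13.1
grip_force: 21.4
```

```bash
python3 d.py 561.8 253.8 46
```

```text
t 12.3 pose [561.6 253.6 140.5] [ 1.7999e+02 -6.0000e-02  1.0140e+02] gap 13.1 grip 21.4 F [-3.2  4.1  1.8] j [20. 13. 88.  0. 78.  8.]
-> [561.8 253.8  46. ] tool shift [ 0.1  0.2 94.5]
```

{"name": "apply_moves", "arguments": {
  "steps": [
    [-1,0,5,0,0,0,0],
    [-1,0,5,0.5,0,0,0],
    [-1,0,5,0.5,0,0,0],
    [-1,0,3,1,0,0,0],
    [-1,0,1,0,0,0,0],
    [-1,0,0,0,0,0,0],
    [-0.6,0,0,0,0,0,0],
    [-0.3,0,0,0,0,0,0]
  ]
}}

```text
time: 13.1
tool_pos: [580.2, 256.0, 138.3]
tcp_rot: [180.0, 0.1, 101.4]
ft_force: [0.6, -0.9, 0.6]
finger_gap: 29.2
grip_force: 0.0
```

```bash
python3 d.py 561.8 253.8 46
```

```text
t 13.1 pose [580.2 256.  138.3] [1.7999e+02 5.0000e-02 1.0136e+02] gap 29.2 grip 0.0 F [ 0.6 -0.9  0.6] j [19. 16. 85. -0. 79.  8.]
-> [561.8 253.8  46. ] tool shift [  1.5 -18.5  92.3]
```

{"name": "apply_moves", "arguments": {
  "steps": [
    [0,0,0,0,0,0,0],
    [0,0,0,0,0,0,0],
    [0,0,0,-5,0,0,0],
    [0,0,0,-15,0,0,0],
    [0,0,0,-25,0,0,0],
    [0,0,0,-25,0,0,0],
    [0,0,0,-15,0,0,0],
    [0,0,0,0,0,0,0]
  ]
}}

```text
time: 13.9
tool_pos: [581.5, 257.2, 227.9]
tcp_rot: [179.6, -0.0, 101.4]
ft_force: [1.0, 0.2, 1.2]
finger_gap: 42.7
grip_force: 0.0
```

```bash
python3 d.py 554 -166 220
python3 - <<'E'
from bench import r
from h import *
s=r.snapshot("side")
cv2.imwrite("pics/s4.png",cv2.convertScaleAbs(crop(s,220,60,140,130,4),alpha=1.5))
E
```

```text
t 13.9 pose [581.5 257.2 227.9] [ 1.7964e+02 -5.0000e-02  1.0139e+02] gap 42.7 grip 0.0 F [1.  0.2 1.2] j [19. 13. 80. -0. 87.  8.]
-> [ 554. -166.  220.] tool shift [-409.5 -110.6    6.9]
```

View pics/s4.png

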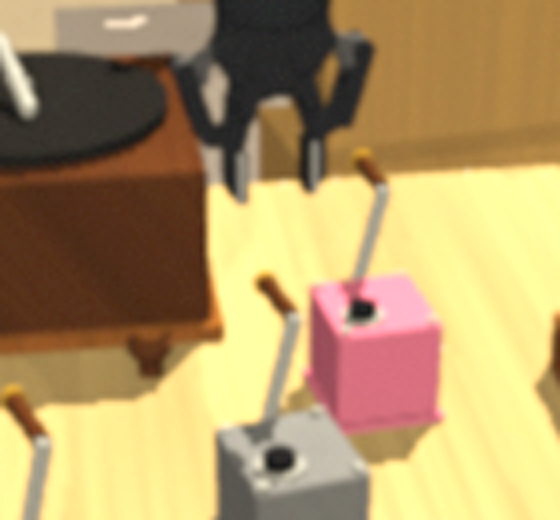

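The lever is up and free at (280,350) in the crop, leaning like its look-alikes. Next is the puller.

{"name": "apply_moves", "arguments": {
  "steps": [
    [0.2,-26,-7,0,0,0,0],
    [0.2,-26,-7,0,0,0,0],
    [0.2,-26,-7,0,0,0,0],
    [0.2,-26,-7,0,0,0,0],
    [0.2,-26,-7,0,0,0,0],
    [0.2,-26,-7,0,0,0,0],
    [0.2,-26,-7,0,0,0,0],
    [0.2,-26,-7,0,0,0,0]
  ]
}}

```text
time: 14.75
tool_pos: [564.8, 40.6, 221.6]
tcp_rot: [-179.8, -0.0, 101.4]
ft_force: [0.8, 0.2, -0.1]
finger_gap: 51.3
grip_force: 0.0
```

{"name": "apply_moves", "arguments": {
  "steps": [
    [0.2,-26,-7,0,0,0,0],
    [0.2,-26,-7,0,0,0,0],
    [0.2,-26,-7,0,0,0,0],
    [0.2,-26,-7,0,0,0,0],
    [0.2,-26,-7,0,0,0,0],
    [0.2,-26,-7,0,0,0,0],
    [0.2,-26,-7,0,0,0,0.5],
    [0.2,0,0,0,0,0,0]
  ]
}}

```text
time: 15.55
tool_pos: [552.5, -149.2, 221.6]
tcp_rot: [-179.8, -0.0, 98.6]
ft_force: [-0.6, 0.8, -0.7]
finger_gap: 51.1
grip_force: 0.0
```

```bash
python3 d.py 554 -166 68
```

```text
t 15.55 pose [ 552.5 -149.2  221.6] [-1.7983e+02 -2.0000e-02  9.8640e+01] gap 51.1 grip 0.0 F [-0.6  0.8 -0.7] j [-20.   4.  90.  -0.  86. -29.]
-> [ 554. -166.   68.] tool shift [-16.9  -0.6 153.6]
```

{"name": "apply_moves", "arguments": {
  "steps": [
    [0.2,-17,0,0,0,0,0],
    [0.2,0,0,25,0,0,0],
    [0.2,0,0,30,0,0,0],
    [0.2,0,0,30,0,0,0],
    [0.2,0,0,25,0,0,0],
    [0.2,0,0,20,0,0,0],
    [0.2,0,0,15,0,0,0],
    [0.2,0,0,7,0,0,0]
  ]
}}

```text
time: 16.35
tool_pos: [555.4, -162.7, 69.4]
tcp_rot: [-179.9, -0.1, 98.9]
ft_force: [-1.0, -0.3, 0.5]
finger_gap: 51.3
grip_force: 0.0
```

```bash
python3 d.py 554 -166 68
```

```text
t 16.35 pose [ 555.4 -162.7   69.4] [-1.7985e+02 -9.0000e-02  9.8940e+01] gap 51.3 grip 0.0 F [-1.  -0.3  0.5] j [-21.  12.  98.   0.  70. -30.]
-> [ 554. -166.   68.] tool shift [-3.1 -1.9  1.4]
```

{"name": "apply_moves", "arguments": {
  "steps": [
    [-0.3,0,0,0,0,0,0],
    [-1,0,0,0,0,0,0],
    [-1,0,0,0,0,0,0],
    [-1,0,0,0,0,0,0],
    [-1,0,0,0,0,0,0],
    [-1,0,0,0,0,0,0],
    [-1,0,0,0,0,0,0],
    [-1,0,0,0,0,0,0]
  ],
  "squeeze": 60
}}

```text
time: 17.15
tool_pos: [553.3, -163.9, 72.5]
tcp_rot: [-179.6, -0.0, 98.9]
ft_force: [-19.9, -0.1, 10.5]
finger_gap: 18.4
grip_force: 58.7
```

```bash
python3 d.py
```

```text
t 17.15 pose [ 553.3 -163.9   72.5] [-1.7962e+02 -4.0000e-02  9.8870e+01] gap 18.4 grip 58.7 F [-19.9  -0.1  10.5] j [-21.  12.  98.  -0.  71. -30.]
```

{"name": "apply_moves", "arguments": {
  "steps": [
    [-1,0,-4,-2,0,0,0],
    [-1,0,-8,0,0,0,0],
    [-1,0,-10,0,0,0,0],
    [-1,0,-10,0,0,0,0],
    [-1,0,-10,0,0,0,0],
    [-1,0,-10,0,0,0,0],
    [-1,0,-8,0,0,0,0],
    [-1,0,0,0,0,0,0]
  ]
}}

```text
time: 17.95
tool_pos: [496.8, -173.3, 72.7]
tcp_rot: [179.9, 0.1, 98.9]
ft_force: [10.3, -6.9, -22.5]
finger_gap: 18.6
grip_force: 59.8
```

```bash
python3 d.py
python3 - <<'E'
from bench import r
from h import *
s=r.snapshot("side");np.savez("side3.npz",**s);t=r.snapshot("top");np.savez("top3.npz",**t)
cv2.imwrite("pics/s5.png",cv2.convertScaleAbs(np.hstack([crop(t,300,180,65,75,6),crop(s,260,225,65,75,6)]),alpha=1.6))
E
```

```text
t 17.95 pose [ 496.8 -173.3   72.7] [1.7995e+02 7.0000e-02 9.8860e+01] gap 18.6 grip 59.8 F [ 10.3  -6.9 -22.5] j [-25.   4. 106.  -0.  70. -34.]
```

View pics/s5.png

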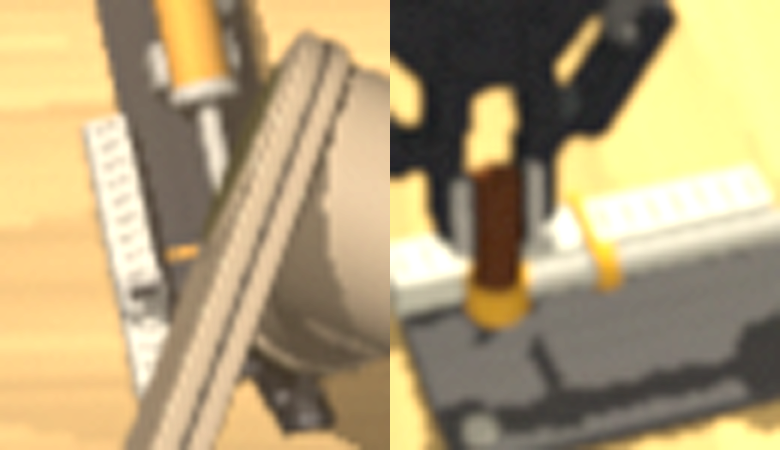

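In the crop (6x) the top view shows the pointer at about (180,252) and the blade at about (145,292). In the side view the finger hides the blade. I'll measure both by colour and depth.

Run:
```python
from h import *
np.set_printoptions(linewidth=200,suppress=True)
t0,t3,s0,s3=load("top"),load("top",3),load("side"),load("side",3)
yw=np.radians(8.9);ux=np.array([np.cos(yw),np.sin(yw),0]);uy=np.array([-ux[1],ux[0],0])
O=np.array([554.2,-166,0])
def pts(s,z0,z1,x0,x1,y0,y1,lab):
    v,u=np.mgrid[:420,:560];K=s["mtx"];d=s["depth"]
    P=np.stack([(u-K[0,2])/K[0,0]*d,(v-K[1,2])/K[1,1]*d,d],-1)@s["T"][:3,:3].T+s["T"][:3,3]
    a=(P-O)@ux;b=(P-O)@uy
    m=(P[...,2]>z0)&(P[...,2]<z1)&(a>x0)&(a<x1)&(b>y0)&(b<y1)&(d>0)
    hs=cv2.cvtColor(s["color"],cv2.COLOR_BGR2HSV)
    print(lab);print(np.c_[u[m],v[m],a[m],b[m],P[m][:,2],hs[m]].round(1)[:24])
pts(t0,32,75,-60,-15,30,65,"blade t0")
pts(t3,32,75,-60,-28,30,65,"blade t3")
pts(s0,32,75,-60,-15,30,65,"blade s0")
for s,l,w in((t0,"t0",(318,195,340,212)),(t3,"t3",(322,212,340,228))):
    x0,y0,x1,y1=w;h=cv2.cvtColor(s["color"],cv2.COLOR_BGR2HSV)[y0:y1,x0:x1]
    m=(h[...,0]>10)&(h[...,0]<28)&(h[...,1]>120)&(h[...,2]>70)
    v,u=np.nonzero(m);
    q=np.array([plane(s,a+x0,b+y0,52)-O for a,b in zip(u,v)])
    a,b=q@ux,q@uy;k=(b>15)
    print(l,"pointer a mean",a[k].mean(),"n",k.sum(),np.c_[u+x0,v+y0,a,b].round(1)[k].tolist())
```

```text
blade t0
[[324.  225.  -23.1  46.7  35.   20.   39.  151. ]
 [325.  225.  -23.5  43.4  33.4  19.   41.  149. ]
 [326.  225.  -24.1  40.3  33.9  17.   42.  114. ]
 [320.  226.  -24.   59.9  35.4  20.   39.  151. ]
 [321.  226.  -24.6  56.9  36.2  18.   42.  141. ]
 [322.  226.  -24.9  53.4  33.2  18.   43.  132. ]
 [323.  226.  -25.5  50.3  33.5  19.   39.  138. ]
 [325.  226.  -26.7  44.1  33.9  17.   41.  131. ]
 [321.  227.  -27.5  57.2  33.9  17.   40.  135. ]
 [322.  227.  -30.   57.   57.1  17.   41.  117. ]
 [323.  227.  -30.9  54.6  61.7  17.   41.  112. ]
 [324.  227.  -31.3  51.1  58.9  17.   44.  105. ]
 [326.  227.  -32.3  44.9  57.8  17.   46.   89. ]
 [327.  227.  -32.6  41.4  55.   17.   51.   80. ]
 [321.  228.  -30.6  57.6  32.6  17.   41.  117. ]
 [322.  228.  -32.9  57.3  54.4  16.   49.   78. ]
 [323.  228.  -33.8  54.9  59.5  16.   55.   70. ]
 [324.  228.  -33.5  50.3  48.   15.   65.   63. ]
 [325.  228.  -33.5  46.2  40.7  16.   58.   66. ]
 [326.  228.  -33.6  42.3  34.5  15.   52.   78. ]
 [323.  229.  -35.2  52.5  36.8  17.   53.   77. ]
 [327.  229.  -37.3 
[... 2753 characters left out ...]
], [329.0, 203.0, 41.2, 20.0], [330.0, 203.0, 40.6, 16.9], [324.0, 204.0, 40.8, 36.1], [325.0, 204.0, 40.3, 33.0], [326.0, 204.0, 39.7, 29.9], [327.0, 204.0, 39.2, 26.8], [328.0, 204.0, 38.6, 23.7], [329.0, 204.0, 38.0, 20.6], [330.0, 204.0, 37.5, 17.5], [324.0, 205.0, 37.7, 36.7], [325.0, 205.0, 37.1, 33.6], [326.0, 205.0, 36.6, 30.5], [327.0, 205.0, 36.0, 27.4]]
t3 pointer a mean -17.307901973858982 n 10 [[329.0, 221.0, -14.9, 31.1], [330.0, 221.0, -15.5, 28.0], [331.0, 221.0, -16.1, 25.0], [332.0, 221.0, -16.6, 21.9], [327.0, 222.0, -16.9, 37.9], [328.0, 222.0, -17.5, 34.8], [329.0, 222.0, -18.0, 31.7], [330.0, 222.0, -18.6, 28.7], [331.0, 222.0, -19.2, 25.6], [332.0, 222.0, -19.7, 22.5]]
```

{"name": "apply_moves", "arguments": {
  "steps": [
    [-1,0,-3,0.7,0,0,0],
    [-1,0,-4,0,0,0,0],
    [-1,0,-4,0,0,0,0],
    [-1,0,-3,0,0,0,0],
    [-1,0,-1,0,0,0,0],
    [-1,0,0,0,0,0,0],
    [-1,0,0,0,0,0,0],
    [-1,0,0,0,0,0,0]
  ]
}}

```text
time: 18.85
tool_pos: [483.4, -175.6, 72.7]
tcp_rot: [179.9, 0.1, 98.9]
ft_force: [11.3, -5.7, -19.4]
finger_gap: 18.2
grip_force: 60.0
```

```bash
python3 d.py
python3 - <<'E'
from bench import r
from h import *
s=r.snapshot("side");np.savez("side4.npz",**s);t=r.snapshot("top");np.savez("top4.npz",**t)
cv2.imwrite("pics/s6.png",cv2.convertScaleAbs(np.hstack([crop(t,308,208,40,40,10),crop(s,265,235,40,40,10)]),alpha=1.8))
yw=np.radians(8.9);ux=np.array([np.cos(yw),np.sin(yw),0]);uy=np.array([-ux[1],ux[0],0]);O=np.array([554.2,-166,0])
x0,y0,x1,y1=322,218,340,236;h=cv2.cvtColor(t["color"],cv2.COLOR_BGR2HSV)[y0:y1,x0:x1]
m=(h[...,0]>10)&(h[...,0]<28)&(h[...,1]>110)&(h[...,2]>60)
v,u=np.nonzero(m);q=np.array([plane(t,a+x0,b+y0,52)-O for a,b in zip(u,v)]);print(np.c_[u+x0,v+y0,q@ux,q@uy].round(1))
E
```

```text
t 18.85 pose [ 483.4 -175.6   72.7] [1.7985e+02 1.1000e-01 9.8890e+01] gap 18.2 grip 60.0 F [ 11.3  -5.7 -19.4] j [-26.   2. 108.  -0.  70. -35.]
[[330.  225.  -27.9  30.5]
 [331.  225.  -28.4  27.4]
 [332.  225.  -29.   24.3]
 [333.  225.  -29.6  21.3]
 [334.  225.  -30.1  18.2]
 [328.  226.  -29.9  37.3]
 [329.  226.  -30.4  34.2]
 [330.  226.  -31.   31.1]
 [331.  226.  -31.5  28. ]
 [332.  226.  -32.1  25. ]
 [333.  226.  -32.7  21.9]
 [334.  226.  -33.2  18.8]
 [328.  227.  -32.9  37.9]
 [329.  227.  -33.5  34.8]
 [330.  227.  -34.1  31.7]
 [331.  227.  -34.6  28.7]
 [332.  227.  -35.2  25.6]]
```

View pics/s6.png

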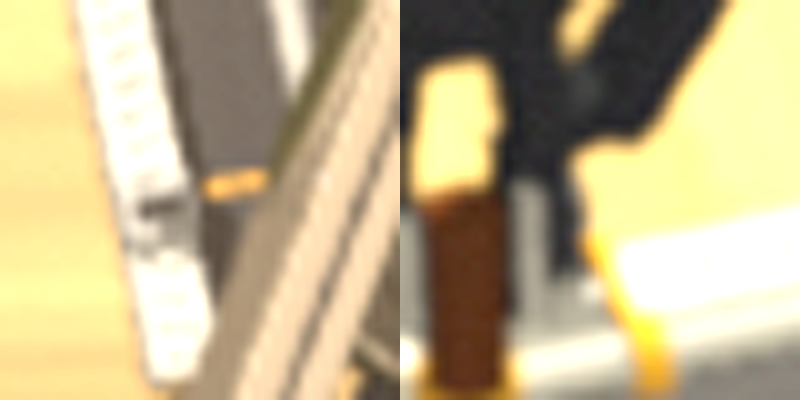

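The top view shows the pointer at (235,184) in the crop. Extended along the puller's y, it meets the blade at about (160,198), level with the blade's top face at row 227.3. Measured along the rod, the pointer is at −31.3 mm and the blade at about −32 mm, so they are in line within about 1 mm. I'm handing in.

```bash
python3 -c "
from bench import r
print(r.hand_in())"
```

```text
the job is handed in; nothing more can be done
None
```

I handed the job in at about 19 s: the test press dropped the lever, the lever is back up by itself, and the post is held at 60 N with the pointer within about 1 mm of the mark; no verdict came back.

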